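# Return the wax jar between the two tins in the boot-care rack

### The job

The boot-care rack on the mudroom bench is missing a jar: the loose slim glass jar with a twist cap that matches the two at the ends of the row. Make room by sliding the two square tins apart along the rack, without lifting them out, then gently stand the loose jar upright on the rack floor between the two tins and let go.

Things in the scene. Friction and masses are not known exactly. Their poses are not given: they have to be found in the camera images.
- jar: The loose slim jar: round, 46 mm wide, 95 mm tall, glass with dark brown wax, its top 18 mm a steel twist cap as wide as the jar; 0.2 kg. Starts upright on the bench on the robot's side of the rack. Origin: centre of its underside, z up. Two identical jars are the outermost items of the row in the rack; a squat jar (68 mm wide, 58 mm tall) and an orange cup on the bench are not wanted.
- tin_left: Square metal tin, 50 x 50 mm and 85 mm tall, with a small black cap 24 mm wide on its top reaching to 97 mm; about 0.25 kg. Of the two tins, the one on the rack's +y side. Origin: centre of its underside, z up, y along the row. It stands loose in the rack and slides along it. At the start it is 1 mm from the other tin on its -y side; on its +y side, 1.5 mm away, stands a 46 mm wide jar that it pushes along.
- tin_right: Square metal tin like tin_left, the one on the rack's -y side. Same sizes and origin. On its -y side, 1.5 mm away, stands a 46 mm wide jar that it pushes along. A tin pressed down on the rack floor drags and may slip in the grip; one held a few mm clear slides easily.
- rack: Open wooden rack fixed to the bench, a low tray: 360 mm long along its own y axis, 82 mm wide along its x, walls 5 mm thick and 30 mm high above the bench, floor 8 mm thick (inside 350 x 72 mm, floor top 8 mm above the bench). Origin: centre of its underside on the bench, z up. It holds one row along y: jar, tin, tin, jar, with 50 to 105 mm free at each end of the row.

How it is judged (in metres and radians):
On the way:
1. a gap wide enough for the jar is open between the two tins (horizontal distance between tin_left and tin_right above 0.096 m), for 0.2 s.
At the end, for the whole second after the job is handed in: The jar stands upright (within 10 degrees) at rest on the rack floor (underside within 6 mm of it), within the rack, with the two tins on either side of it (each tin's centre at least 30 mm from the jar's along the row); both tins stand upright (within 10 degrees) at rest on the rack floor (x of jar in the frame of rack between -0.03 and 0.03 m and y of jar in the frame of rack between -0.175 and 0.175 m and z of jar in the frame of rack between 0.002 and 0.014 m and angle between each of jar, tin_left, tin_right's own z axis and vertical below 0.17 rad and linear speed of each of jar, tin_left, tin_right below 0.02 m/s and y of jar in the frame of tin_left below -0.03 m and y of jar in the frame of tin_right above 0.03 m and z of tin_left in the frame of rack between 0.002 and 0.014 m and z of tin_right in the frame of rack between 0.002 and 0.014 m); the robot touches nothing.
It fails at once if a tin is lifted out of the rack (its underside more than 30 mm above the rack floor) (z of any of tin_left, tin_right in the frame of rack above 0.038 m).
It fails at once if the jar is dropped into the rack (it moves faster than 0.5 m/s while its underside is less than 40 mm above the rack floor) (x of jar in the frame of rack between -0.03 and 0.03 m and y of jar in the frame of rack between -0.175 and 0.175 m and z of jar in the frame of rack below 0.048 m and linear speed of jar above 0.5 m/s).
It also fails if it takes over 48 s, if anything falls off the work surface, if the arm or the gripper's body presses on something with over 40 N, if the wrist force passes 120 N, or if a joint passes its speed limit or range.

### The arm

A 6-joint arm with a two-finger parallel gripper is mounted at the origin on the work surface. World frame = base frame: x ahead of the robot, y to its left, z up, the work surface at z = 0. Lengths are in mm, angles in rad, forces in N, time in s.
With the tool pointing down it reaches from about 200 to 875 mm from the base axis. Payload 3.4 kg.
Tool frame: the origin (TCP) lies at the very end of the fingers, on their centre line; the grasp point (between the pads) lies 19 mm behind it (manip.tcp_to_grasp is the distance from the TCP to the grasp point, in mm); y points along the fingers, z is the direction in which the jaws open and shut, and the axes are right-handed (so a half turn about y gives the same grasp; the last joint's range is limited). The gripper opens to 94 mm and grips with 3 to 60 N. Pads are 16 mm wide; open, the fingers measure 119 mm over their backs; the gripper's body (75 mm by 177 mm) begins 78 mm behind the grasp point.
Start: joints at [1.061, 0.276, 1.505, -0, 1.361, -0.121], TCP at [217.99, 532.114, 205.493] pointing down, gripper open.
Joint ranges: [-2.89, 2.89], [-0.75, 2.08], [0.22, 2.7], [-1.18, 4.32], [0.11, 2.71], [-2.7, 2.7]. Speed limits (rad/s): [2.57, 2.57, 3.14, 3.14, 3.14, 3.14].

### API

Orientations are given as a 3x3 rotation matrix whose columns are the frame's x, y, z axes.
In Python, from rig import manip gives the robot as it stands.
- The arm moves only by the tool apply_moves, never from a script. Its arguments are lists of equal length, an entry for each row: "jaw": the closure, from 0 (fully open) to 1 (shut); "xyz": the shift along the tool's x, y, z as a fraction of full scale, a list of three; "delta_rot": the turn, a rotation vector about the tool's x, y, z as a fraction of full scale, a list of three. A call has 1 to 12 rows; each row is the pose to reach, as a shift and turn from the pose commanded when the call began, along the tool's axes at that moment; what a row does not reach only later rows make up. Full scale, the value 1, is 100 mm for a shift and 45 degrees for a turn. A row lasts 1/10 s, in which the tool goes at most 50 mm and 8.59 degrees, less where a joint would pass 70% of its speed; a pose out of reach is approached as far as the arm can. A call with a number of a shift or a turn outside -1 to 1 is refused whole. A call with a gripper value outside its range is refused whole. The fingers move at their own pace and stop on an object; "newtons" is the grip in N (left out, the last holds). Time passes only in rows, so rows that repeat a pose let the fingers close. It gives the time, the measured TCP pose, the force and the opening at its end, in the units of the state.
- manip.sense(): the state, without advancing time (a new reading comes with each control period).
- manip.camera(name): name is "scene" or "top" or "wrist"; returns a dict with "color" (384x512x3 uint8, blue, green, red), "depth" (384x512 float32, mm along the optical axis (not along the pixel's ray), 0 where there is no reading), "fx", "fy", "cx", "cy" (pixels), "k1" (the pictures are not rectified: a ray, as slopes to the right and down, at radius r is drawn at 1 + k1 r^2 times it, then the intrinsics apply), "position" and "rotation" of the camera in the world. Camera axes: x right, y up, looking along -z (the intrinsics and any distortion apply to the point x, -y, -z); pixel columns grow to the right and rows downward; lengths in mm; the calibration is good to about 2 mm. A picture is of the moment at which its call begins.
- manip.close_job(): hands the job in, once; it reports no verdict.
The state is a dict: "t": time; "qpos": joint angles; "qd": joint speeds; "effort": joint torques, N m; "ee_pos": TCP position; "eef_rot": TCP orientation; "contact_force": force on the tool from outside, world axes, zero at the start; "torque": the same for the moment, N m; "finger_gap": finger opening in mm.
Only numpy, scipy, OpenCV 4.12 (cv2) and the standard library are available. Lean on these libraries where they do the work, as an engineer would, in place of code of your own. Each camera call takes 0.05 s, during which the arm holds its last target. There are 200 camera calls.

## Working session

There is one attempt and no reset: what is moved stays moved. The work goes in short steps, Python scripts to look and compute and a tool call to move; the robot and the scene stay as the last step left them, time stands still between calls to the robot, and variables do not carry over. Pictures are saved under pics/ and viewed, about 8 in all and at most 12, crops included, and the job is handed in when it is done.

Besides the shell and the picture viewer there is one more tool, called in YAML: its name, and indented under it one key for each argument. apply_moves: Moves the arm, as the interface text tells. Its arguments: {"type":"object","properties":{"jaw":{"type":"array"},"xyz":{"type":"array"},"delta_rot":{"type":"array"},"newtons":{"type":"number"}},"required":["jaw","xyz","delta_rot"]}

```bash
mkdir -p pics; cat > h.py <<'E'
import numpy as np, cv2
from rig import manip
def cam(n):
    c=manip.camera(n); return c
def und(c,uv):
    uv=np.atleast_2d(np.array(uv,float)); d=np.c_[(uv[:,0]-c["cx"])/c["fx"],(uv[:,1]-c["cy"])/c["fy"]]
    s=d.copy()
    for _ in range(10): s=d/(1+c["k1"]*(s**2).sum(1,keepdims=True))
    return s
def rays(c,uv):
    s=und(c,uv); return np.c_[s[:,0],-s[:,1],-np.ones(len(s))]@np.array(c["rotation"]).T
def plane(c,uv,z):
    r=rays(c,uv); p=np.array(c["position"]); return p+r*((z-p[2])/r[:,2:3])
def cloud(c):
    h,w=c["depth"].shape; v,u=np.mgrid[:h,:w]
    r=rays(c,np.c_[u.ravel(),v.ravel()]); return (np.array(c["position"])+r*c["depth"].reshape(-1,1)).reshape(h,w,3)
E
python3 - <<'E'
from h import *
s=manip.sense(); print({k:np.round(v,3).tolist() for k,v in s.items()})
a=cam("scene"); b=cam("top")
for n,c in(("scene",a),("top",b)): print(n,np.round(c["position"]),np.round(c["rotation"],2).tolist(),c["fx"],c["k1"]); cv2.imwrite(f"pics/{n}0.png",c["color"]); np.save(f"{n}0.npy",cloud(c))
P=cloud(b); ok=b["depth"]>0
m=ok&(P[...,2]>20)&(P[...,2]<150)
n,l,st,ce=cv2.connectedComponentsWithStats(m.astype(np.uint8))
for i in range(1,n):
    if st[i,4]>40: q=P[l==i]; print(st[i],np.round(ce[i]),np.round(np.r_[q.min(0),q.max(0)]))
E
```

```text
{'t': 0.0, 'qpos': [1.061, 0.277, 1.506, 0.0, 1.361, -0.121], 'qd': [-0.0, -0.001, -0.003, 0.0, 0.0, -0.001], 'effort': [-0.001, -40.458, -23.722, 0.07, 0.034, -0.0], 'ee_pos': [217.692, 531.598, 204.631], 'eef_rot': [[0.925, -0.001, 0.379], [-0.379, -0.002, 0.925], [-0.0, -1.0, -0.002]], 'contact_force': [0.122, -0.024, -0.174], 'torque': [0.047, -0.042, 0.061], 'finger_gap': 94.194}
scene [1287.  -28.  503.] [[-0.01, -0.56, 0.83], [1.0, -0.01, 0.0], [0.01, 0.83, 0.56]] 397.4700661729432 -0.1288252277004974
top [472. -23. 699.] [[0.02, 0.99, -0.14], [-1.0, 0.02, -0.04], [-0.03, 0.14, 0.99]] 369.06405430283826 -0.10100818208714706
[ 336   36   80   41 1993] [376.  56.] [ 798. -283.   21.  874. -129.   45.]
[   0   39   65  186 9286] [ 27. 124.] [492. 428.  20. 832. 556. 122.]
[ 491   49   21  124 1764] [504. 108.] [ 611. -465.   20.  834. -446.   93.]
[ 220  141  195   53 5077] [317. 165.] [ 561. -273.   20.  667.   89.  106.]
[495 188  17  31 416] [504. 203.] [ 523. -454.   21.  579. -429.   74.]
[256 221  45  46 999] [278. 244.] [432. -60.  20. 510.  16.  63.]
[105 224  41  28 931] [124. 238.] [449. 225.  20. 496. 270.  96.]
[ 365  231   45   39 1375] [387. 250.] [ 430. -249.   20.  497. -180.   60.]
[  0 288  13  29  51] [  7. 303.] [309. 491.  20. 366. 517.  25.]
[481 305  31  37 582] [497. 325.] [ 298. -456.   20.  363. -395.   37.]
```

View pics/top0.png

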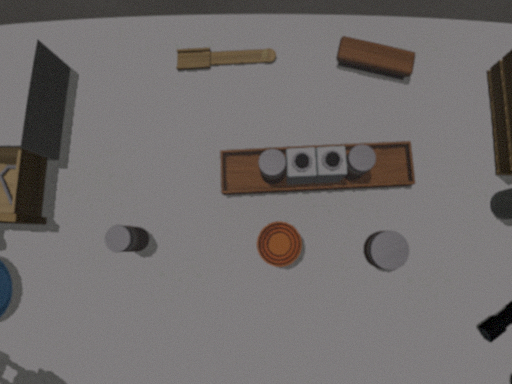

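View pics/scene0.png

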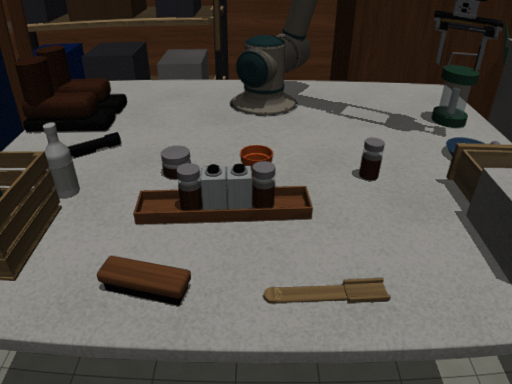

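```bash
cat > meas.py <<'E'
from h import *
def comps(P,m,mn=25):
    n,l,st,ce=cv2.connectedComponentsWithStats(m.astype(np.uint8),connectivity=4); o=[]
    for i in range(1,n):
        if st[i,4]>=mn:
            q=P[l==i]; o.append(q); print(st[i,4],np.round(ce[i]),"min",np.round(q.min(0),1),"max",np.round(q.max(0),1),"mid",np.round((q.min(0)+q.max(0))/2,1),"mean",np.round(q.mean(0),1))
    return o
def rackfit(P):
    # rim points: height 25..35
    reg=(P[...,0]>540)&(P[...,0]<690)&(P[...,1]>-300)&(P[...,1]<110)
    q=P[reg&(P[...,2]>26)&(P[...,2]<34)]
    r=cv2.minAreaRect(q[:,:2].astype(np.float32)); print("rack",r,"z",np.median(q[:,2]))
    return reg
if __name__=="__main__":
    for n in("top",):
        c=cam(n);P=cloud(c)
        reg=rackfit(P)
        print("tops 98+");comps(P,reg&(P[...,2]>98))
        print("tins 87-97");comps(P,reg&(P[...,2]>87)&(P[...,2]<98))
        print("jar");comps(P,(abs(P[...,0]-472)<50)&(abs(P[...,1]-247)<50)&(P[...,2]>88))
        b=c["color"][130:200,215:420];print(c["depth"][160,300])
        cv2.imwrite("pics/crop1.png",cv2.resize(b,None,fx=3.8,fy=3.8,interpolation=cv2.INTER_CUBIC))
E
python3 meas.py
```

```text
rack ((614.3472290039062, -90.98779296875), (82.87278747558594, 361.07403564453125), 3.9506804943084717) z 28.390817706307416
tops 98+
568 [362. 157.] min [ 593.3 -180.5   98.3] max [ 638.4 -136.6  105.2] mid [ 615.8 -158.5  101.8] mean [ 615.5 -158.1  101.5]
582 [271. 162.] min [582.4 -31.   98.2] max [627.1  13.8 105.1] mid [604.8  -8.6 101.6] mean [604.8  -8.3 101.4]
166 [332. 158.] min [ 600.6 -120.    98.4] max [623.1 -97.  106.4] mid [ 611.8 -108.5  102.4] mean [ 611.7 -108.5  103.4]
165 [301. 160.] min [597.1 -68.9  98.3] max [620.3 -45.8 106.7] mid [608.7 -57.3 102.5] mean [608.2 -57.7 103.2]
tins 87-97
1395 [316. 161.] min [ 583.1 -134.2   87.2] max [638.9 -32.5  97.7] mid [611.  -83.4  92.5] mean [609.1 -83.   91.9]
45 [353. 165.] min [ 593.  -165.4   87.7] max [ 624.6 -135.8   98. ] mid [ 608.8 -150.6   92.8] mean [ 603.5 -144.5   93. ]
jar
585 [118. 238.] min [450.  225.3  88.2] max [495.6 270.7  95.7] mid [472.8 248.   91.9] mean [472.2 247.2  93. ]
608.7241
```

View pics/crop1.png

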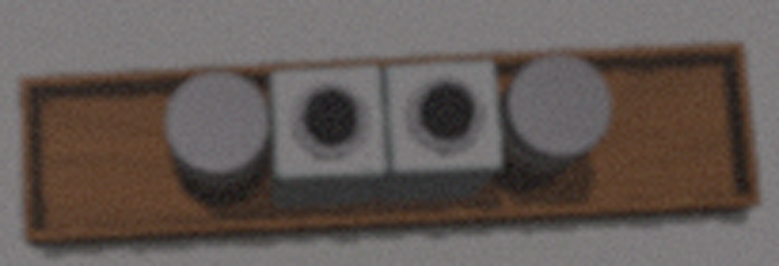

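apply_moves:
  jaw: [0,0,0,0,0]
  xyz:
    - [1,0,-0.73]
    - [1,0,-0.73]
    - [1,0,-0.73]
    - [1,0,-0.73]
    - [1,0,-0.73]
  delta_rot:
    - [0,0.7,0]
    - [0,0.7,0]
    - [0,0.7,0]
    - [0,0.7,0]
    - [0,0.7,0]

```text
t: 0.65
ee_pos: [283.2, 425.9, 205.4]
eef_rot: [[0.59, -0.0, 0.808], [-0.808, -0.0, 0.59], [-0.0, -1.0, -0.0]]
contact_force: [-0.2, 0.4, 0.2]
finger_gap: 93.8
```

apply_moves:
  jaw: [0,0,0,0,0]
  xyz:
    - [1,0,-0.08]
    - [1,0,-0.08]
    - [1,0,-0.08]
    - [1,0,-0.08]
    - [1,0,-0.08]
  delta_rot:
    - [0,0.715,0]
    - [0,0.715,0]
    - [0,0.715,0]
    - [0,0.715,0]
    - [0,0.715,0]

```text
t: 1.15
ee_pos: [335.6, 341.3, 205.4]
eef_rot: [[0.073, -0.0, 0.997], [-0.997, 0.0, 0.073], [-0.0, -1.0, -0.0]]
contact_force: [-0.3, 0.3, -0.1]
finger_gap: 94.0
```

apply_moves:
  jaw: [0,0,0]
  xyz:
    - [1,0,0.6]
    - [1,0,0.6]
    - [1,0,0.6]
  delta_rot:
    - [0,0,0]
    - [0,0,0]
    - [0,0,0]

```text
t: 1.45
ee_pos: [404.1, 243.7, 205.4]
eef_rot: [[0.074, 0.001, 0.997], [-0.997, -0.002, 0.074], [0.002, -1.0, 0.001]]
contact_force: [0.5, -0.1, 0.2]
finger_gap: 93.9
```

apply_moves:
  jaw: [0,0,0]
  xyz:
    - [1,0,0.6]
    - [1,0,0.6]
    - [1,0,0.6]
  delta_rot:
    - [0,0,0]
    - [0,0,0]
    - [0,0,0]

```text
t: 1.75
ee_pos: [471.7, 147.7, 205.3]
eef_rot: [[0.073, 0.001, 0.997], [-0.997, -0.002, 0.073], [0.002, -1.0, 0.001]]
contact_force: [-0.1, 1.5, -0.1]
finger_gap: 93.9
```

apply_moves:
  jaw: [0,0,0]
  xyz:
    - [1,0,0.6]
    - [1,0,0.6]
    - [1,0,0.6]
  delta_rot:
    - [0,0,0]
    - [0,0,0]
    - [0,0,0]

```text
t: 2.05
ee_pos: [538.9, 51.9, 205.1]
eef_rot: [[0.073, 0.001, 0.997], [-0.997, -0.002, 0.073], [0.002, -1.0, 0.001]]
contact_force: [-0.5, 0.6, 0.4]
finger_gap: 94.0
```

apply_moves:
  jaw: [0,0,0,0]
  xyz:
    - [1,0,0.6]
    - [1,0,0.6]
    - [1,0,0.6]
    - [1,0,0.6]
  delta_rot:
    - [0,0,0]
    - [0,0,0]
    - [0,0,0]
    - [0,0,0]

```text
t: 2.45
ee_pos: [604.0, -41.5, 204.5]
eef_rot: [[0.071, -0.001, 0.997], [-0.997, 0.001, 0.071], [-0.001, -1.0, -0.001]]
contact_force: [-0.3, 1.1, -0.1]
finger_gap: 94.3
```

```bash
python3 - <<'E'
from meas import *
c=cam("wrist");P=cloud(c);print(np.round(c["position"]),np.round(c["rotation"],2).tolist())
cv2.imwrite("pics/w1.png",c["color"])
reg=(P[...,0]>540)&(P[...,0]<690)&(P[...,1]>-300)&(P[...,1]<110)
print("98+");comps(P,reg&(P[...,2]>98)&(P[...,2]<112))
print("tins");comps(P,reg&(P[...,2]>87)&(P[...,2]<98))
E
```

```text
[599.  36. 385.] [[1.0, -0.07, -0.02], [0.07, 0.96, 0.26], [-0.0, -0.26, 0.96]]
98+
2158 [255. 154.] min [582.2 -32.1  98.5] max [626.9  13.1 106. ] mid [604.5  -9.5 102.3] mean [604.3  -9.  103.7]
565 [255. 208.] min [595.9 -71.1  98. ] max [619.4 -47.  107.7] mid [607.6 -59.1 102.9] mean [607.6 -57.9 105.3]
529 [255. 260.] min [ 599.3 -121.6   98.1] max [622.7 -97.7 107.9] mid [ 611.  -109.7  103. ] mean [ 611.  -108.4  105.2]
893 [254. 295.] min [ 591.8 -160.7   98. ] max [ 636.9 -135.8  105.7] mid [ 614.4 -148.3  101.9] mean [ 613.7 -148.1  103.3]
tins
4199 [255. 228.] min [ 581.5 -154.9   87. ] max [636.9 -32.7  98. ] mid [609.2 -93.8  92.5] mean [609.2 -82.4  94. ]
```

View pics/w1.png

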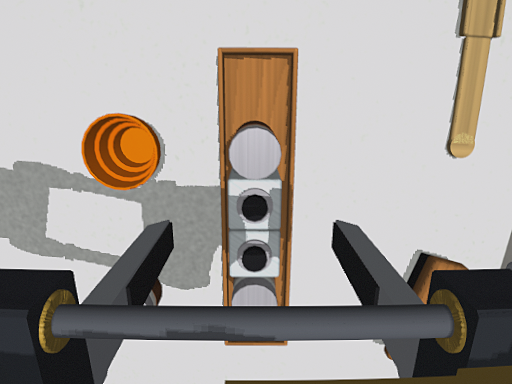

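apply_moves:
  jaw: [0,0,0,0]
  xyz:
    - [0.4,0.2,0.02]
    - [0.67,0.6,0.02]
    - [0.67,0.6,0.02]
    - [0.67,0.6,0.02]
  delta_rot:
    - [0,0,0]
    - [0,0,0]
    - [0,0,0]
    - [0,0,0]

```text
t: 2.9
ee_pos: [608.5, -105.1, 145.1]
eef_rot: [[0.072, -0.003, 0.997], [-0.997, 0.002, 0.072], [-0.003, -1.0, -0.002]]
contact_force: [0.9, 0.8, -0.3]
finger_gap: 94.2
```

apply_moves:
  jaw: [0,0,0,0,0,0]
  xyz:
    - [0,0.3,0]
    - [0,0.6,0]
    - [0,0.85,0]
    - [0,1,0]
    - [0,1,0]
    - [0,1,0]
  delta_rot:
    - [0,0,0]
    - [0,0,0]
    - [0,0,0]
    - [0,0,0]
    - [0,0,0]
    - [0,0,0]

```text
t: 3.5
ee_pos: [610.9, -106.0, 47.3]
eef_rot: [[0.073, 0.002, 0.997], [-0.997, -0.0, 0.073], [0.0, -1.0, 0.002]]
contact_force: [0.2, 0.4, 0.7]
finger_gap: 94.0
```

apply_moves:
  jaw: [0,0.2,0.5,1,1,1,1,1,1]
  xyz:
    - [0.02,0,0]
    - [0.02,0,0]
    - [0.02,0,0]
    - [0.02,0,0]
    - [0.02,0,0]
    - [0.02,0,0]
    - [0.02,0,0]
    - [0.02,0,0]
    - [0.02,0,0]
  delta_rot:
    - [0,0,0]
    - [0,0,0]
    - [0,0,0]
    - [0,0,0]
    - [0,0,0]
    - [0,0,0]
    - [0,0,0]
    - [0,0,0]
    - [0,0,0]
  newtons: 25

```text
t: 4.4
ee_pos: [610.2, -109.5, 45.4]
eef_rot: [[0.071, 0.0, 0.998], [-0.998, 0.0, 0.071], [-0.0, -1.0, 0.0]]
contact_force: [0.1, 0.4, 0.1]
finger_gap: 49.9
```

apply_moves:
  jaw: [1,1,1,1,1,1,1,1,1,1,1,1]
  xyz:
    - [0,-0.02,0]
    - [0,-0.04,0]
    - [0.03,-0.04,0]
    - [0.06,-0.04,0]
    - [0.1,-0.04,0]
    - [0.14,-0.04,0]
    - [0.18,-0.04,0]
    - [0.22,-0.04,0]
    - [0.26,-0.04,0]
    - [0.3,-0.04,0]
    - [0.32,-0.04,0]
    - [0.32,-0.04,0]
  delta_rot:
    - [0,0,0]
    - [0,0,0]
    - [0,0,0]
    - [0,0,0]
    - [0,0,0]
    - [0,0,0]
    - [0,0,0]
    - [0,0,0]
    - [0,0,0]
    - [0,0,0]
    - [0,0,0]
    - [0,0,0]

```text
t: 5.6
ee_pos: [612.3, -142.1, 49.4]
eef_rot: [[0.07, 0.0, 0.998], [-0.998, -0.001, 0.07], [0.001, -1.0, 0.0]]
contact_force: [1.1, -0.0, -3.0]
finger_gap: 49.6
```

apply_moves:
  jaw: [1,1,1,1,0.6,0.45,0.3,0,0,0]
  xyz:
    - [0,0.02,0]
    - [0,0.035,0]
    - [0,0.037,0]
    - [0,0.037,0]
    - [0,0.037,0]
    - [0,0.037,0]
    - [0,0.037,0]
    - [0,0.037,0]
    - [0,0.037,0]
    - [0,0.037,0]
  delta_rot:
    - [0,0,0]
    - [0,0,0]
    - [0,0,0]
    - [0,0,0]
    - [0,0,0]
    - [0,0,0]
    - [0,0,0]
    - [0,0,0]
    - [0,0,0]
    - [0,0,0]

```text
t: 6.6
ee_pos: [612.4, -141.5, 45.9]
eef_rot: [[0.071, 0.0, 0.998], [-0.998, -0.0, 0.071], [0.0, -1.0, 0.0]]
contact_force: [0.7, -0.5, 1.2]
finger_gap: 80.1
```

apply_moves:
  jaw: [0,0,0,0,0,0,0]
  xyz:
    - [0,0,0]
    - [-0.2,0,0.01]
    - [-0.5,0,0.01]
    - [-0.75,0,0.01]
    - [-0.84,0,0.01]
    - [-0.84,0,0.01]
    - [-0.84,0,0.01]
  delta_rot:
    - [0,0,0]
    - [0,0,0]
    - [0,0,0]
    - [0,0,0]
    - [0,0,0]
    - [0,0,0]
    - [0,0,0]

```text
t: 7.3
ee_pos: [607.7, -58.3, 45.9]
eef_rot: [[0.071, 0.001, 0.997], [-0.997, -0.001, 0.071], [0.001, -1.0, 0.0]]
contact_force: [-0.1, -0.7, 0.9]
finger_gap: 94.1
```

apply_moves:
  jaw: [0.2,0.5,1,1,1,1,1,1,1]
  xyz:
    - [0,0,0]
    - [0,0,0]
    - [0,0,0]
    - [0,0,0]
    - [0,0,0]
    - [0,0,0]
    - [0,0,0]
    - [0,0,0]
    - [0,0,0]
  delta_rot:
    - [0,0,0]
    - [0,0,0]
    - [0,0,0]
    - [0,0,0]
    - [0,0,0]
    - [0,0,0]
    - [0,0,0]
    - [0,0,0]
    - [0,0,0]
  newtons: 25

```text
t: 8.2
ee_pos: [607.3, -57.6, 45.8]
eef_rot: [[0.071, -0.0, 0.997], [-0.997, -0.0, 0.071], [0.0, -1.0, -0.0]]
contact_force: [0.2, -0.6, -0.1]
finger_gap: 50.2
```

apply_moves:
  jaw: [1,1,1,1,1,1,1,1,1,1,1,1]
  xyz:
    - [0,-0.02,0]
    - [0,-0.04,0]
    - [-0.03,-0.04,0]
    - [-0.06,-0.04,0]
    - [-0.1,-0.04,0]
    - [-0.14,-0.04,0]
    - [-0.18,-0.04,0]
    - [-0.22,-0.04,0]
    - [-0.26,-0.04,0]
    - [-0.28,-0.04,0]
    - [-0.3,-0.04,0]
    - [-0.3,-0.04,0]
  delta_rot:
    - [0,0,0]
    - [0,0,0]
    - [0,0,0]
    - [0,0,0]
    - [0,0,0]
    - [0,0,0]
    - [0,0,0]
    - [0,0,0]
    - [0,0,0]
    - [0,0,0]
    - [0,0,0]
    - [0,0,0]

```text
t: 9.4
ee_pos: [605.1, -27.1, 49.7]
eef_rot: [[0.071, -0.0, 0.998], [-0.998, 0.001, 0.071], [-0.001, -1.0, -0.0]]
contact_force: [-0.2, -0.5, -3.8]
finger_gap: 49.9
```

Lower, release, rise.

apply_moves:
  jaw: [1,1,1,1,0.6,0.45,0.3,0,0,0,0]
  xyz:
    - [0,0.02,0]
    - [0,0.035,0]
    - [0,0.037,0]
    - [0,0.037,0]
    - [0,0.037,0]
    - [0,0.037,0]
    - [0,0.037,0]
    - [0,0.037,0]
    - [0,0.037,0]
    - [0,0.037,0]
    - [0,0.037,0]
  delta_rot:
    - [0,0,0]
    - [0,0,0]
    - [0,0,0]
    - [0,0,0]
    - [0,0,0]
    - [0,0,0]
    - [0,0,0]
    - [0,0,0]
    - [0,0,0]
    - [0,0,0]
    - [0,0,0]

```text
t: 10.5
ee_pos: [605.3, -27.6, 46.1]
eef_rot: [[0.071, 0.0, 0.998], [-0.998, 0.0, 0.071], [-0.0, -1.0, 0.0]]
contact_force: [-0.3, 0.4, -0.1]
finger_gap: 88.3
```

apply_moves:
  jaw: [0,0,0,0]
  xyz:
    - [0,-0.3,0]
    - [0,-0.7,0]
    - [0,-1,0]
    - [0,-1,0]
  delta_rot:
    - [0,0,0]
    - [0,0,0]
    - [0,0,0]
    - [0,0,0]

```text
t: 10.9
ee_pos: [608.5, -28.1, 151.0]
eef_rot: [[0.071, 0.01, 0.997], [-0.998, -0.001, 0.071], [0.002, -1.0, 0.01]]
contact_force: [-0.2, 0.4, 0.0]
finger_gap: 93.9
```

apply_moves:
  jaw: [0,0,0,0]
  xyz:
    - [-0.3,-0.3,0]
    - [-0.7,-0.6,-0.5]
    - [-1,-0.6,-0.5]
    - [-1,-0.6,-0.5]
  delta_rot:
    - [0,0,0]
    - [0,0,0]
    - [0,0,0]
    - [0,0,0]

```text
t: 11.3
ee_pos: [545.9, 72.6, 206.9]
eef_rot: [[0.075, 0.0, 0.997], [-0.997, 0.003, 0.075], [-0.003, -1.0, 0.0]]
contact_force: [0.2, -0.7, -1.0]
finger_gap: 93.9
```

apply_moves:
  jaw: [0,0,0,0]
  xyz:
    - [-0.5,0,-0.3]
    - [-1,0,-0.5]
    - [-1,0,-0.5]
    - [-1,0,-0.5]
  delta_rot:
    - [0,0,0]
    - [0,0,0]
    - [0,0,0]
    - [0,0,0]

```text
t: 11.7
ee_pos: [490.5, 165.6, 205.1]
eef_rot: [[0.074, -0.001, 0.997], [-0.997, -0.001, 0.074], [0.001, -1.0, -0.001]]
contact_force: [0.2, -0.2, 0.0]
finger_gap: 94.2
```

```bash
python3 - <<'E'
from meas import *
c=cam("top");P=cloud(c);reg=rackfit(P)
print("98+");comps(P,reg&(P[...,2]>98)&(P[...,2]<112))
print("tins");comps(P,reg&(P[...,2]>87)&(P[...,2]<98),100)
t=c["color"][120:215,205:430]
c=cam("wrist");P=cloud(c)
print("jar");comps(P,(abs(P[...,0]-472)<50)&(abs(P[...,1]-247)<50)&(P[...,2]>88)&(P[...,2]<102))
a=cv2.resize(t,(768,324));b=cv2.resize(c["color"],(320,240))
im=np.zeros((580,768,3),np.uint8);im[:324]=a;im[330:570,:320]=b;cv2.imwrite("pics/chk.png",im)
E
```

```text
rack ((614.278076171875, -90.81330871582031), (82.70286560058594, 361.0923156738281), 3.8997721672058105) z 28.29791805766007
98+
567 [381. 157.] min [ 594.9 -212.5   98.2] max [ 639.1 -168.4  104.3] mid [ 617.  -190.4  101.2] mean [ 616.7 -189.7  101.4]
578 [254. 164.] min [579.   -1.4  98.3] max [624.6  43.6 105.2] mid [601.8  21.1 101.8] mean [601.3  20.5 101.4]
165 [352. 158.] min [ 602.2 -153.    98.1] max [ 625.4 -129.8  106.4] mid [ 613.8 -141.4  102.3] mean [ 613.7 -141.   103.4]
164 [283. 161.] min [594.8 -39.3  98. ] max [618.  -16.1 105.7] mid [606.4 -27.7 101.9] mean [606.2 -27.5 103.2]
tins
751 [351. 160.] min [ 588.  -193.1   87.2] max [ 639.3 -115.3   98. ] mid [ 613.7 -154.2   92.6] mean [ 611.9 -142.6   92. ]
694 [283. 163.] min [581.  -53.3  87.3] max [632.   -2.   97.8] mid [606.5 -27.7  92.6] mean [605.2 -27.7  92. ]
jar
2294 [235.  90.] min [448.4 225.9  93. ] max [493.8 270.6  99. ] mid [471.1 248.2  96. ] mean [471.1 248.7  95.6]
```

View pics/chk.png

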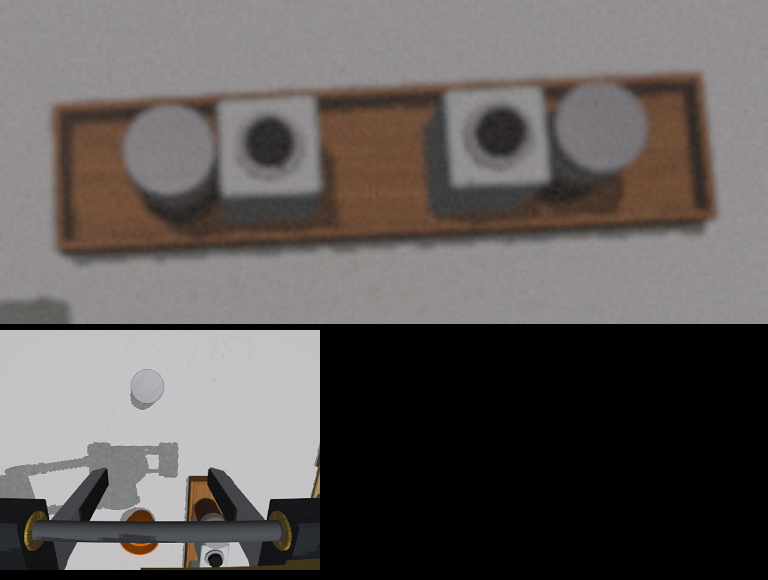

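apply_moves:
  jaw: [0,0,0,0,0]
  xyz:
    - [-0.4,0,-0.06]
    - [-0.84,0.2,-0.13]
    - [-0.84,0.65,-0.13]
    - [-0.84,0.65,-0.13]
    - [-0.84,0.65,-0.13]
  delta_rot:
    - [0,0,0]
    - [0,0,0]
    - [0,0,0]
    - [0,0,0]
    - [0,0,0]

```text
t: 12.3
ee_pos: [473.1, 246.2, 140.6]
eef_rot: [[0.069, -0.002, 0.998], [-0.998, -0.001, 0.069], [0.001, -1.0, -0.002]]
contact_force: [0.7, -0.2, 0.5]
finger_gap: 94.2
```

apply_moves:
  jaw: [0,0,0,0,0,0]
  xyz:
    - [0,0.3,0]
    - [0,0.6,0]
    - [0,0.85,0]
    - [0,1,0]
    - [0,1,0]
    - [0,1,0]
  delta_rot:
    - [0,0,0]
    - [0,0,0]
    - [0,0,0]
    - [0,0,0]
    - [0,0,0]
    - [0,0,0]

```text
t: 12.9
ee_pos: [474.7, 247.3, 42.8]
eef_rot: [[0.069, 0.003, 0.998], [-0.998, 0.001, 0.069], [-0.001, -1.0, 0.003]]
contact_force: [-0.9, 0.7, 0.3]
finger_gap: 93.7
```

apply_moves:
  jaw: [0,0.2,0.4,1,1,1,1,1,1,1]
  xyz:
    - [0,0,-0.02]
    - [0,0,-0.02]
    - [0,0,-0.02]
    - [0,0,-0.02]
    - [0,0,-0.02]
    - [0,0,-0.02]
    - [0,0,-0.02]
    - [0,0,-0.02]
    - [0,0,-0.02]
    - [0,0,-0.02]
  delta_rot:
    - [0,0,0]
    - [0,0,0]
    - [0,0,0]
    - [0,0,0]
    - [0,0,0]
    - [0,0,0]
    - [0,0,0]
    - [0,0,0]
    - [0,0,0]
    - [0,0,0]
  newtons: 25

```text
t: 13.9
ee_pos: [470.6, 247.6, 41.0]
eef_rot: [[0.071, 0.0, 0.998], [-0.998, 0.0, 0.071], [-0.0, -1.0, 0.0]]
contact_force: [0.2, 0.1, -0.3]
finger_gap: 46.1
```

apply_moves:
  jaw: [1,1,1,1,1,1]
  xyz:
    - [0,-0.1,0]
    - [0,-0.3,0]
    - [0,-0.6,0]
    - [0,-0.9,0]
    - [0,-1,0]
    - [0,-1,0]
  delta_rot:
    - [0,0,0]
    - [0,0,0]
    - [0,0,0]
    - [0,0,0]
    - [0,0,0]
    - [0,0,0]

```text
t: 14.5
ee_pos: [471.3, 247.9, 142.6]
eef_rot: [[0.071, 0.003, 0.997], [-0.998, 0.001, 0.071], [-0.001, -1.0, 0.003]]
contact_force: [0.1, -0.5, -3.9]
finger_gap: 45.5
```

apply_moves:
  jaw: [1,1,1,1,1]
  xyz:
    - [0.1,-0.15,0.05]
    - [0.3,-0.35,0.1]
    - [0.6,-0.5,0.2]
    - [0.85,-0.5,0.3]
    - [0.85,-0.5,0.3]
  delta_rot:
    - [0,0,0]
    - [0,0,0]
    - [0,0,0]
    - [0,0,0]
    - [0,0,0]

```text
t: 15.0
ee_pos: [507.0, 162.0, 189.6]
eef_rot: [[0.068, -0.001, 0.998], [-0.998, -0.002, 0.068], [0.002, -1.0, -0.002]]
contact_force: [0.5, -0.6, -3.5]
finger_gap: 45.7
```

apply_moves:
  jaw: [1,1,1,1]
  xyz:
    - [0.25,0,0.1]
    - [0.55,0,0.2]
    - [0.85,0,0.3]
    - [0.85,0,0.3]
  delta_rot:
    - [0,0,0]
    - [0,0,0]
    - [0,0,0]
    - [0,0,0]

```text
t: 15.4
ee_pos: [542.6, 79.5, 188.9]
eef_rot: [[0.067, -0.003, 0.998], [-0.998, -0.002, 0.067], [0.002, -1.0, -0.003]]
contact_force: [-0.3, 1.7, -2.6]
finger_gap: 46.1
```

apply_moves:
  jaw: [1,1,1,1]
  xyz:
    - [0.25,0,0.1]
    - [0.55,0,0.2]
    - [0.85,0,0.3]
    - [0.85,0,0.3]
  delta_rot:
    - [0,0,0]
    - [0,0,0]
    - [0,0,0]
    - [0,0,0]

```text
t: 15.8
ee_pos: [578.7, -2.6, 189.2]
eef_rot: [[0.068, -0.002, 0.998], [-0.998, -0.001, 0.068], [0.001, -1.0, -0.002]]
contact_force: [0.4, 0.4, -2.5]
finger_gap: 45.8
```

apply_moves:
  jaw: [1,1,1,1,1,1,1]
  xyz:
    - [0.25,0,0.1]
    - [0.5,0,0.2]
    - [0.7,0,0.25]
    - [0.85,0,0.25]
    - [0.85,0,0.25]
    - [0.85,0,0.25]
    - [0.85,0,0.25]
  delta_rot:
    - [0,0,0]
    - [0,0,0]
    - [0,0,0]
    - [0,0,0]
    - [0,0,0]
    - [0,0,0]
    - [0,0,0]

```text
t: 16.5
ee_pos: [608.6, -82.3, 191.1]
eef_rot: [[0.071, -0.0, 0.997], [-0.997, 0.001, 0.071], [-0.001, -1.0, -0.0]]
contact_force: [-0.1, -0.5, -2.4]
finger_gap: 45.8
```

apply_moves:
  jaw: [1,1,1,1,1,1]
  xyz:
    - [0.02,0.05,0.01]
    - [0.02,0.15,0.01]
    - [0.02,0.25,0.01]
    - [0.02,0.35,0.01]
    - [0.02,0.4,0.01]
    - [0.02,0.4,0.01]
  delta_rot:
    - [0,0,0]
    - [0,0,0]
    - [0,0,0]
    - [0,0,0]
    - [0,0,0]
    - [0,0,0]

```text
t: 17.1
ee_pos: [609.5, -85.2, 149.6]
eef_rot: [[0.071, -0.003, 0.998], [-0.998, 0.001, 0.071], [-0.001, -1.0, -0.002]]
contact_force: [0.3, -0.4, -3.7]
finger_gap: 45.7
```

```bash
python3 - <<'E'
from h import *
c=cam("scene");a=c["color"][120:230,120:330]
cv2.imwrite("pics/s2.png",cv2.resize(a,None,fx=3.6,fy=3.6,interpolation=cv2.INTER_CUBIC));print(manip.sense()["ee_pos"])
E
```

```text
[610.00941933 -85.32854085 150.37758089]
```

View pics/s2.png

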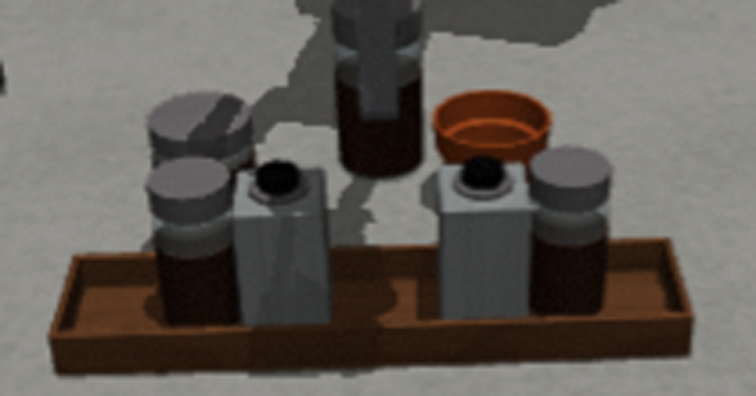

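The scene view shows the held jar upright (crop col ~380), centred between the tins' inner faces (cols ~330 and ~440). Lowering it.

apply_moves:
  jaw: [1,1,1,1,1,1,1,1,1,1,1,1]
  xyz:
    - [0,0.05,0]
    - [0,0.15,0]
    - [0,0.25,0]
    - [0,0.35,0]
    - [0,0.45,0]
    - [0,0.55,0]
    - [0,0.64,0]
    - [0,0.72,0]
    - [0,0.79,0]
    - [0,0.85,0]
    - [0,0.9,0]
    - [0,0.9,0]
  delta_rot:
    - [0,0,0]
    - [0,0,0]
    - [0,0,0]
    - [0,0,0]
    - [0,0,0]
    - [0,0,0]
    - [0,0,0]
    - [0,0,0]
    - [0,0,0]
    - [0,0,0]
    - [0,0,0]
    - [0,0,0]

```text
t: 18.35
ee_pos: [609.9, -85.3, 60.3]
eef_rot: [[0.071, -0.001, 0.998], [-0.998, 0.0, 0.071], [-0.0, -1.0, -0.001]]
contact_force: [-0.3, 0.7, -2.4]
finger_gap: 45.8
```

apply_moves:
  jaw: [1,1,1,1,1]
  xyz:
    - [0,0.02,0]
    - [0,0.05,0]
    - [0,0.08,0]
    - [0,0.09,0]
    - [0,0.09,0]
  delta_rot:
    - [0,0,0]
    - [0,0,0]
    - [0,0,0]
    - [0,0,0]
    - [0,0,0]

```text
t: 18.85
ee_pos: [610.2, -85.3, 51.9]
eef_rot: [[0.071, -0.0, 0.998], [-0.998, 0.0, 0.071], [-0.0, -1.0, -0.0]]
contact_force: [0.2, 0.8, -3.0]
finger_gap: 45.7
```

apply_moves:
  jaw: [1,1,1,1,1]
  xyz:
    - [0,0.01,0]
    - [0,0.02,0]
    - [0,0.025,0]
    - [0,0.025,0]
    - [0,0.025,0]
  delta_rot:
    - [0,0,0]
    - [0,0,0]
    - [0,0,0]
    - [0,0,0]
    - [0,0,0]

```text
t: 19.35
ee_pos: [610.3, -85.4, 49.6]
eef_rot: [[0.071, 0.0, 0.998], [-0.998, 0.0, 0.071], [-0.0, -1.0, 0.0]]
contact_force: [0.1, 0.8, -2.7]
finger_gap: 45.6
```

apply_moves:
  jaw: [1,1,1,1]
  xyz:
    - [0,0.005,0]
    - [0,0.01,0]
    - [0,0.01,0]
    - [0,0.01,0]
  delta_rot:
    - [0,0,0]
    - [0,0,0]
    - [0,0,0]
    - [0,0,0]

```text
t: 19.75
ee_pos: [610.4, -85.4, 49.0]
eef_rot: [[0.071, 0.0, 0.998], [-0.998, -0.0, 0.071], [0.0, -1.0, 0.0]]
contact_force: [-0.6, 0.3, 1.8]
finger_gap: 45.9
```

Contact (the force turned upward). Release and retreat upward.

apply_moves:
  jaw: [0.5,0.45,0.4,0.3,0.2,0,0,0,0,0]
  xyz:
    - [0,0,0]
    - [0,0,0]
    - [0,0,0]
    - [0,0,0]
    - [0,0,0]
    - [0,0,0]
    - [0,0,0]
    - [0,0,0]
    - [0,0,0]
    - [0,0,0]
  delta_rot:
    - [0,0,0]
    - [0,0,0]
    - [0,0,0]
    - [0,0,0]
    - [0,0,0]
    - [0,0,0]
    - [0,0,0]
    - [0,0,0]
    - [0,0,0]
    - [0,0,0]

```text
t: 20.75
ee_pos: [610.3, -85.4, 48.5]
eef_rot: [[0.071, -0.0, 0.998], [-0.998, 0.0, 0.071], [-0.0, -1.0, -0.0]]
contact_force: [0.2, -0.0, 0.3]
finger_gap: 94.1
```

apply_moves:
  jaw: [0,0,0,0,0]
  xyz:
    - [0,-0.2,0]
    - [0,-0.5,0]
    - [0,-0.8,0]
    - [0,-1,0]
    - [0,-1,0]
  delta_rot:
    - [0,0,0]
    - [0,0,0]
    - [0,0,0]
    - [0,0,0]
    - [0,0,0]

```text
t: 21.25
ee_pos: [612.5, -85.9, 151.9]
eef_rot: [[0.071, 0.007, 0.997], [-0.998, -0.002, 0.071], [0.002, -1.0, 0.007]]
contact_force: [0.2, -0.4, -0.4]
finger_gap: 93.9
```

apply_moves:
  jaw: [0,0,0,0,0]
  xyz:
    - [0,-0.3,0]
    - [-0.3,-0.6,-0.5]
    - [-0.6,-0.6,-1]
    - [-0.6,-0.6,-1]
    - [-0.6,-0.6,-1]
  delta_rot:
    - [0,0,0]
    - [0,0,0]
    - [0,0,0]
    - [0,0,0]
    - [0,0,0]

```text
t: 21.75
ee_pos: [502.9, -31.1, 208.1]
eef_rot: [[0.072, -0.002, 0.997], [-0.997, 0.001, 0.072], [-0.001, -1.0, -0.002]]
contact_force: [-0.1, -0.7, 0.0]
finger_gap: 93.8
```

```bash
python3 - <<'E'
from meas import *
c=cam("top");P=cloud(c);reg=rackfit(P)
print("98+");comps(P,reg&(P[...,2]>98)&(P[...,2]<112))
t=c["color"][120:215,205:430]
c=cam("scene");a=c["color"][120:230,120:330]
im=np.zeros((590,640,3),np.uint8);im[:270]=cv2.resize(t,(640,270));im[270:590,:611]=cv2.resize(a,(611,320));cv2.imwrite("pics/fin.png",im)
E
```

```text
rack ((0.0, 0.0), (0.0, 0.0), 0.0) z nan
98+
  return _methods._mean(a, axis=axis, dtype=dtype,
  ret = ret.dtype.type(ret / rcount)
```

View pics/fin.png

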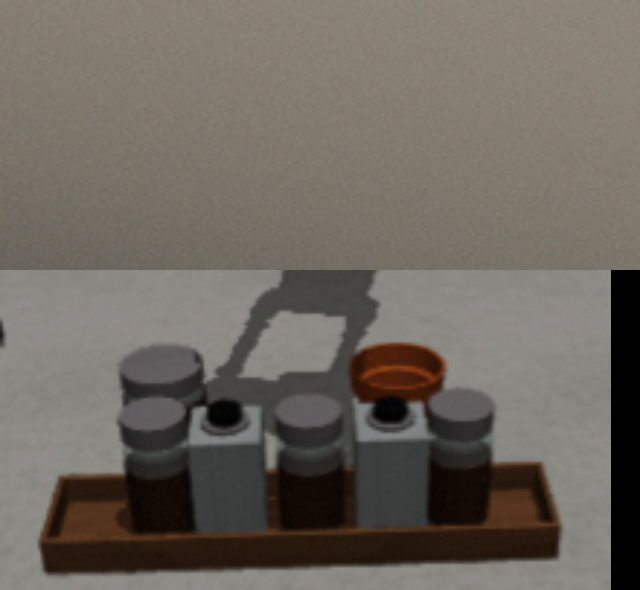

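```bash
python3 - <<'E'
from meas import *
c=cam("scene");P=cloud(c);reg=(P[...,0]>560)&(P[...,0]<680)&(P[...,1]>-260)&(P[...,1]<90)
comps(P,reg&(P[...,2]>98)&(P[...,2]<112))
print(np.round(manip.sense()["contact_force"],1)); manip.close_job()
E
```

```text
223 [278. 166.] min [583.7  -0.8  98.3] max [628.5  41.4 102.8] mid [606.1  20.3 100.6] mean [606.6  20.1 100.8]
233 [226. 169.] min [ 593.8 -105.6   98.1] max [637.6 -61.7 102.7] mid [615.7 -83.6 100.4] mean [616.5 -83.8 100.7]
81 [254. 167.] min [594.6 -38.3  98.1] max [621.6 -16.5 104.2] mid [608.1 -27.4 101.1] mean [611.3 -28.  102. ]
235 [172. 170.] min [ 598. -213.   98.] max [ 642.  -168.   102.8] mid [ 620.  -190.5  100.4] mean [ 621.8 -190.   100.8]
79 [197. 168.] min [ 606.7 -152.7   98. ] max [ 627.7 -129.2  105. ] mid [ 617.2 -140.9  101.5] mean [ 618.2 -141.1  102.1]
[-0.4  0.3 -0.2]
the job is handed in; nothing more can be done
```

The jar is standing upright in the rack between the two tins, released, and the job was handed in at about 22 s of the 48 s allowed. I gripped each tin, lifted it about 4 mm and slid it outward 30–32 mm. Then I set the loose jar down gently until the rack floor took its weight, let go and backed the arm away.

**Last checks:**
- **Tins:** the top camera put their centres about 114 mm apart after sliding, where 96 mm is needed.
- **Jar:** the scene camera put it at y ≈ −84, about 56–57 mm from each tin's centre. Its cap top matched the two end jars, so it is at rack-floor height. All five items looked upright, and the force on the tool was about zero.
- **Failed check:** the last top-camera picture was blocked by the arm, so I measured from the scene camera instead.
- **Disagreement:** the scene camera's x values are about 2–5 mm larger than the top and wrist cameras' for the items that did not move in between. That is within the jar's allowed ±30 mm across the rack.

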